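Hold a slide rack ready over the staining dish

ROBOT

A 6-joint arm with a two-finger parallel gripper is mounted at the origin on the work surface. World frame = base frame: x ahead of the robot, y to its left, z up, the work surface at z = 0. Lengths are in mm, angles in rad, forces in N, time in s.
With the tool pointing down it reaches from about 300 to 775 mm from the base axis. Payload 14.6 kg.
Tool frame: the origin (TCP) lies on the centre line of the jaws, within the pads' length; the fingertips stand 8 mm ahead of it and the grasp point (between the pads) lies 11 mm behind it; x points along the fingers, z is the direction in which the jaws open and shut, and the axes are right-handed (so a half turn about x gives the same grasp; the last joint's range is limited). The gripper opens to 94 mm and grips with 3 to 60 N. Pads are 16 mm wide; open, the fingers measure 119 mm over their backs; the gripper's body (75 mm by 177 mm) begins 78 mm behind the grasp point.
Start: joints at [-1.239, 0.3, 1.521, -0, 1.321, -0.067], TCP at [213.564, -506.833, 213.446] pointing down, gripper open.
Joint ranges: [-3.03, 3.03], [-0.79, 2.21], [0.23, 2.52], [-1.04, 4.18], [0, 3.07], [-2.55, 2.55]. Speed limits (rad/s): [2.22, 2.22, 2.57, 3.14, 3.14, 3.14].

INTERFACE

Orientations are given as [roll, pitch, yaw] about the fixed x, y, z axes, in that order (R = Rz(yaw) Ry(pitch) Rx(roll)).
In Python, from cell import sense, cams, order gives the robot as it stands.
- The arm moves only by the shell command python3 -m pendant 'ROWS'. ROWS is JSON, a list of rows, each an object of numbers: "tx", "ty", "tz": the shift along the tool's x, y, z in mm; "rx", "ry", "rz": the turn, a rotation vector about the tool's x, y, z in rad; "hand": the finger opening in mm, from 0 to 94. In form: [{"tx": .., "ty": .., "tz": .., "rx": .., "ry": .., "rz": .., "hand": ..}, ...]. A call has 1 to 5 rows; each row shifts and turns the commanded pose from where the row before left it, along the tool's axes as they then stand; what a row does not reach is not made up. A row lasts 1/8 s, in which the tool goes at most 62.5 mm and 10.7 degrees, less where a joint would pass 70% of its speed; a pose out of reach is approached as far as the arm can. A call with a gripper value outside its range is refused whole. The fingers move at their own pace and stop on an object; the grip force is fixed at half the most. Time passes only in rows, so rows that do not move let the fingers close. It gives the time, the measured TCP pose, the force and the opening at its end, in the units of the state.
- sense(): the state, without advancing time (a new reading comes with each control period).
- cams.capture(name): name is "scene" or "top" or "wrist"; returns the picture (384x512x3 uint8, red, green, blue); there is no depth.
- cams.calibration(name): a dict with "camera_matrix" (3x3 intrinsics, pixels), "eye" and "orientation" of the camera in the world; the wrist camera has in their place "T_tool_cam" (4x4, takes a point from camera to tool coordinates, whose origin is the TCP and whose axes are the tool frame's). Camera axes: x right, y up, looking along -z (the intrinsics and any distortion apply to the point x, -y, -z); pixel columns grow to the right and rows downward; lengths in mm; the calibration is good to about 2 mm. A picture is of the moment at which its call begins: read the wrist's pose just before it. calibration takes no time and is no camera call.
- order.sign_off(): hands the job in, once; it reports no verdict.
The state is a dict: "time": time; "joints": joint angles; "qvel": joint speeds; "joint_efforts": joint torques, N m; "ee_pos": TCP position; "tool_rot": TCP orientation; "force": force on the tool from outside, world axes, zero at the start; "ft_torque": the same for the moment, N m; "gripper_width": finger opening in mm.
Only numpy, scipy, OpenCV 4.12 (cv2) and the standard library are available. Lean on these libraries where they do the work, as an engineer would, in place of code of your own. Each camera call takes 0.05 s, during which the arm holds its last target.

TASK

The blood smears must go into the open staining dish the moment the timer rings, but a spatula was left lying across its mouth: lay the spatula flat and lengthwise in the empty compartment of the instrument tray. Then take the slide rack by its handle and carry it upright, over and clear of the sample tubes and the covered dishes, to the open dish. Finish while still holding it: keep it still and level about a finger's breadth above the rim, centred and turned so that it could be lowered straight in, touching nothing but your grip, and leave everything else as it stands.

Things in the scene. Friction and masses are not known exactly. Their poses are not given: they have to be found in the camera images.
- open_dish: The only staining dish without a lid: off-white plastic box, 85 (x) by 105 (y) by 68 mm high, walls 3 mm (mouth 79 x 99 mm), rim flange 90 x 110 mm. Fixed, upright. Origin: centre of the underside, 4 mm above the bench. One of three such dishes in a row, 105 mm apart along their x axis, in a flat steel holder; it may be the middle or either end one.
- open_dish_mouth (a point): Centre of the open dish's mouth, in the plane of its rim (72 mm above the bench); axes as the dish's.
- spatula: Spatula, 160 mm long (x), at the start across the open dish roughly along the dish's y, resting on its rim. Origin: middle of its length, on the underside, which is one flat plane; z up. Black handle 12 mm wide (y), 10 mm thick, from x = -80 to +20 mm; then steel shank and blade, 3 mm thick, up to 16 mm wide, to +80 mm. 50 g, balances near x = -7 mm: grip the handle there.
- instrument_tray: Shallow stainless tray, fixed on the bench, 190 (x) by 134 (y) by 18 mm high; floor and walls 3 mm. A lengthwise divider, 13 mm high above the floor, makes two compartments, each 184 mm long and about 62 mm wide: the +y one holds the forceps, the -y one is empty. Origin: centre of the underside.
- empty_slot (a point): Middle of the floor of the tray's empty compartment (3 mm above the bench); x along the compartment, z up.
- slide_rack: Steel slide rack with ten upright glass slides, standing on the bench: 84 (x) by 64 (y) by 30 mm, under a wire bail with a black handle 56 mm long (x), 12 mm wide (y), 14 mm high, its top 96 mm above the underside. Origin: centre of the underside, z up. About 220 g, hangs balanced from the handle. Its length (x) must lie along the open dish's length (y), either way round.
- rack_grip (a point): Centre of the slide rack's handle, 89 mm above the rack's underside; axes as the rack's. About 45 mm of free height below the handle.
- covered_dish_a: A staining dish like the open one, with a lid on. Fixed. Origin: centre of the underside.
- covered_dish_b: The other covered staining dish. Fixed. Origin: centre of the underside.
- lid_a: Lid of covered_dish_a: off-white plate 88 x 108 x 4 mm with a round knob, whose top is 91 mm above the bench. Origin: centre of the plate's underside, at the dish's rim. Loose: leave it on its dish.
- lid_b: Lid of covered_dish_b, the same. Loose: leave it on its dish.
- tube_rack: Rack for sample tubes between tray and dishes: 158 mm along its x, 80 mm along its y, 80 mm high, white end plates and clear shelves; loose, about 0.5 kg. Origin: centre of the underside. The tubes in it reach 114 mm above the bench. Leave it where it stands.
- forceps: Steel forceps, 150 mm long, lying in the tray's +y compartment. Origin: middle, on the underside. Leave them there.
- timer: White bench timer, 66 x 66 x 18 mm, on the bench. Origin: centre of the underside. Leave it there.
- tube_a: One of four loose sample tubes standing in the tube rack, 13 mm thick with a 17 mm cap, 104 mm long, cap top 114 mm above the bench. Origin: centre of the foot, 10 mm above the bench. Leave it standing there.
- tube_b: One of four loose sample tubes standing in the tube rack, 13 mm thick with a 17 mm cap, 104 mm long, cap top 114 mm above the bench. Origin: centre of the foot, 10 mm above the bench. Leave it standing there.
- tube_c: One of four loose sample tubes standing in the tube rack, 13 mm thick with a 17 mm cap, 104 mm long, cap top 114 mm above the bench. Origin: centre of the foot, 10 mm above the bench. Leave it standing there.
- tube_d: One of four loose sample tubes standing in the tube rack, 13 mm thick with a 17 mm cap, 104 mm long, cap top 114 mm above the bench. Origin: centre of the foot, 10 mm above the bench. Leave it standing there.
Not all that is in view belongs to the job. What is shaped like the spatula but pink or purple is not meant. Leave any blue look-alike of the slide_rack alone.

How it is judged:
By the outcome, as a careful person would: the job done as asked, in the order asked, and still so for the second after the job is handed in, while the arm keeps its last pose, push and grip.
It also fails if it takes over 64 s, if anything falls off the work surface, if the arm or the gripper's body presses on something with over 40 N, if the wrist force passes 120 N, or if a joint passes its speed limit or range.

## Working session

There is one attempt and no reset: what is moved stays moved. The work goes in short steps, Python scripts to look and compute and a shell command to move; the robot and the scene stay as the last step left them, time stands still between calls to the robot, and variables do not carry over. Pictures are saved under pics/ and viewed, and the job is handed in when it is done.

```bash
ls; mkdir -p pics
python3 - <<'E'
from cell import sense,cams
import cv2,json
s=sense();print(s)
for n in ["scene","top","wrist"]:
    im=cams.capture(n);cv2.imwrite(f"pics/{n}0.png",im[:,:,::-1])
    print(n,cams.calibration(n))
E
```

```text
pics
{'time': 0.0, 'joints': array([-1.23859310e+00,  3.00483355e-01,  1.52159933e+00, -6.09165886e-06,
        1.32067513e+00, -6.66392138e-02]), 'qvel': array([-0.00067005,  0.00092187,  0.00177971,  0.00087958,  0.00126259,
       -0.00170611]), 'joint_efforts': array([ 9.93416070e-04, -5.31802905e+01, -3.52731979e+01,  7.09346356e-02,
        2.43740890e-02, -1.27939261e-04]), 'ee_pos': array([ 213.48614453, -506.59953015,  212.87187782]), 'tool_rot': array([3.08001736, 1.56963115, 1.90806499]), 'force': array([-0.69653966, -0.26868842,  0.80068255]), 'ft_torque': array([ 0.04319431, -0.01332833, -0.01058493]), 'gripper_width': 93.89957647905948}
scene {'camera_matrix': array([[399.18869715,   0.        , 253.16629986],
       [  0.        , 399.18869715, 191.35508725],
       [  0.        ,   0.        ,   1.        ]]), 'eye': array([937.55572721, 352.65663436, 847.9890102 ]), 'orientation': array([0.61154528, 0.01695353, 2.18044175])}
top {'camera_matrix': array([[431.52114694,   0.        , 255.80787011],
       [  0.        , 431.52114694, 195.38341458],
       [  0.        ,   0.        ,   1.        ]]), 'eye': array([ 293.81001942,   27.246057  , 1159.1186282 ]), 'orientation': array([ 0.19192487, -0.00222861, -1.57663117])}
wrist {'camera_matrix': array([[267.37672396,   0.        , 255.67156059],
       [  0.        , 267.37672396, 191.53797759],
       [  0.        ,   0.        ,   1.        ]]), 'T_tool_cam': array([[-1.02954292e-03,  2.72881536e-01, -9.62047092e-01,
        -1.71108012e+02],
       [ 1.19153498e-04,  9.62047629e-01,  2.72881561e-01,
         7.96235298e+01],
       [ 9.99999463e-01,  1.66312003e-04, -1.02298411e-03,
        -6.42540327e-01],
       [ 0.00000000e+00,  0.00000000e+00,  0.00000000e+00,
         1.00000000e+00]])}
```

View pics/scene0.png

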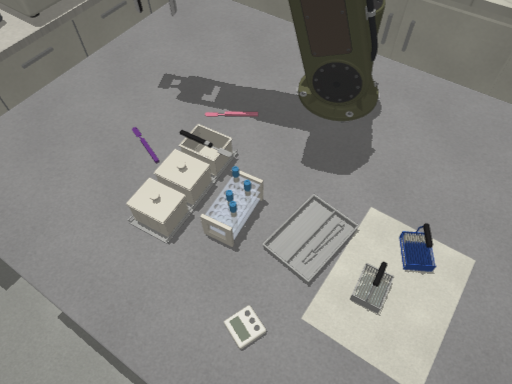

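View pics/top0.png

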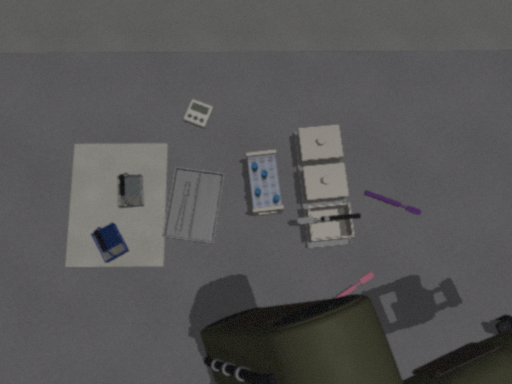

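View pics/wrist0.png

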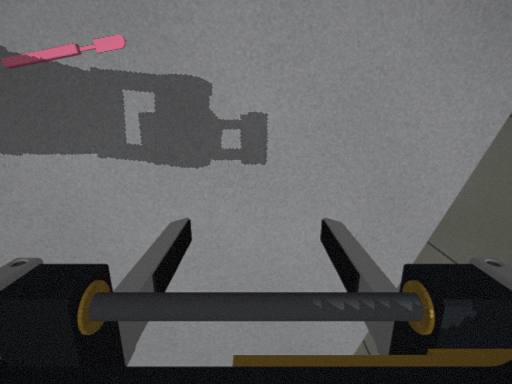

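The scene view shows the open dish at (205,150) with the spatula across it, black handle at (195,138), then the tube rack, tray, rack (372,290) and blue decoy (417,250). The top view shows the dish at (330,226), spatula (330,218), tray (194,205) and rack (131,190).

```bash
cat > h.py <<'E'
import numpy as np,cv2
from scipy.spatial.transform import Rotation as Ro
from cell import sense,cams
def R(o): return Ro.from_euler('xyz',o).as_matrix()
def cam(n,s=None):
    c=cams.calibration(n);K=c['camera_matrix']
    if n!='wrist': return K,np.array(c['eye']),R(c['orientation'])
    s=s or sense();T=c['T_tool_cam'];Rt=R(s['tool_rot'])
    return K,Rt@T[:3,3]+s['ee_pos'],Rt@T[:3,:3]
def ray(C,uv):
    K,e,Rm=C;uv=np.atleast_2d(np.array(uv,float))
    d=np.c_[(uv[:,0]-K[0,2])/K[0,0],-(uv[:,1]-K[1,2])/K[1,1],-np.ones(len(uv))]
    return e,d@Rm.T
def onz(C,uv,z):
    e,d=ray(C,uv);return e+d*((z-e[2])/d[:,2])[:,None]
def tri(C1,u1,C2,u2):
    e1,d1=ray(C1,u1);e2,d2=ray(C2,u2);d1=d1[0];d2=d2[0]
    A=np.c_[d1,-d2];t=np.linalg.lstsq(A,e2-e1,rcond=None)[0]
    p,q=e1+t[0]*d1,e2+t[1]*d2
    return (p+q)/2,np.linalg.norm(p-q)
def proj(C,P):
    K,e,Rm=C;p=(np.atleast_2d(P)-e)@Rm
    return np.c_[K[0,0]*p[:,0]/-p[:,2]+K[0,2],K[1,1]*p[:,1]/p[:,2]+K[1,2]]
E
python3 - <<'E'
from h import *
S=cam('scene');T=cam('top')
for n,u1,u2 in [('spat handle',(195,138),(342,217)),('rackhandle',(379,274),(124,186)),('knobA',(182,166),(324,181)),('knobB',(155,196),(321,142)),('timer',(244,326),(198,112))]:
    print(n,tri(S,u1,T,u2))
im=cv2.imread('pics/top0.png');c=im[100:280,50:370];cv2.imwrite('pics/t_a.png',cv2.resize(im[130:260,230:390],None,fx=5,fy=4.6,interpolation=2)) 
cv2.imwrite('pics/t_b.png',cv2.resize(im[130:280,60:230],None,fx=4,fy=4,interpolation=2))
im=cv2.imread('pics/scene0.png')
cv2.imwrite('pics/s_a.png',cv2.resize(im[100:250,120:280],None,fx=4,fy=4,interpolation=2))
cv2.imwrite('pics/s_b.png',cv2.resize(im[180:330,260:450],None,fx=4,fy=4,interpolation=2))
E
```

```text
spat handle (array([ 446.75537012, -193.57980534,   74.74314724]), np.float64(2.560662239796378))
rackhandle (array([529.00264607, 362.0714127 ,  80.68416316]), np.float64(3.7741033982939314))
knobA (array([ 540.40571069, -152.33445847,   82.58346269]), np.float64(2.9422913037179086))
knobB (array([ 644.26854916, -147.48826657,   81.66695724]), np.float64(0.7717358951160623))
timer (array([755.38676054, 184.62853035,  14.25948933]), np.float64(0.7926461197137504))
```

View pics/t_a.png

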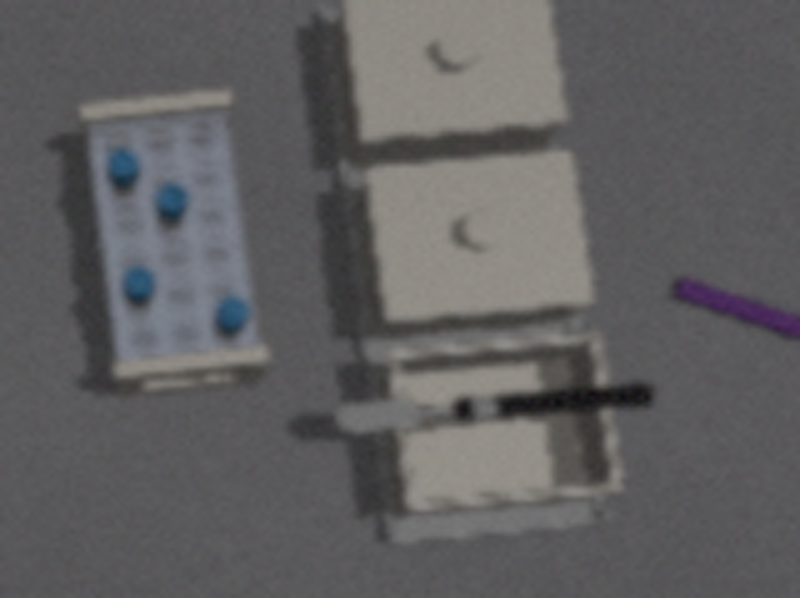

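View pics/t_b.png

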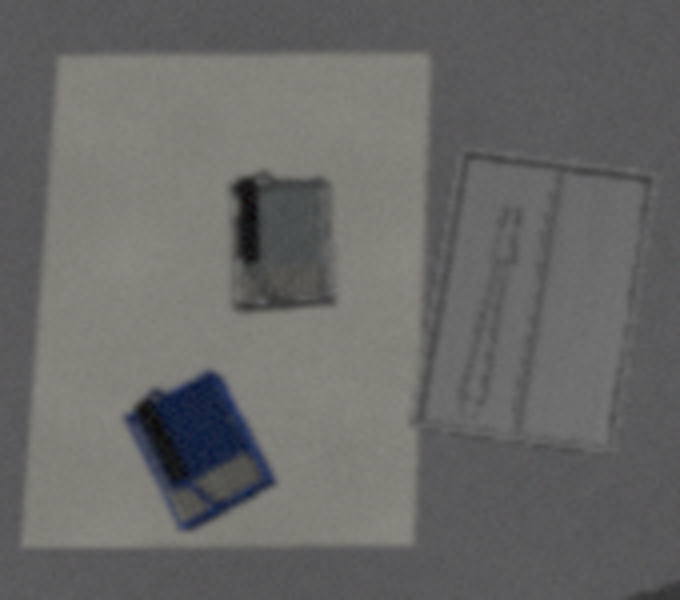

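View pics/s_a.png

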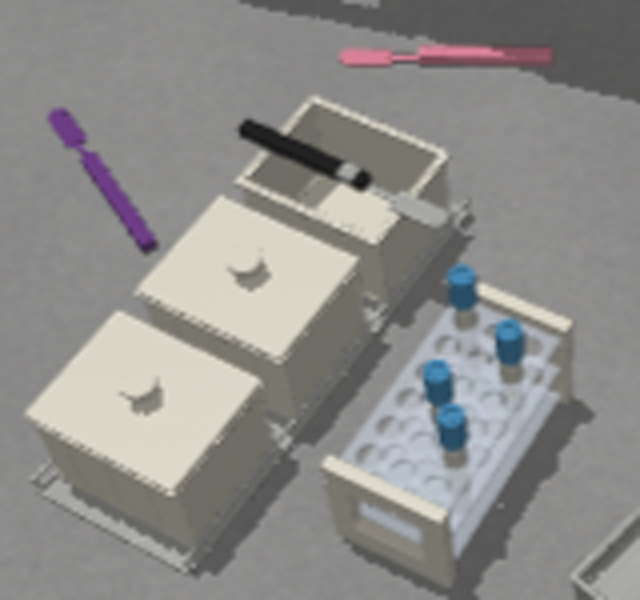

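View pics/s_b.png

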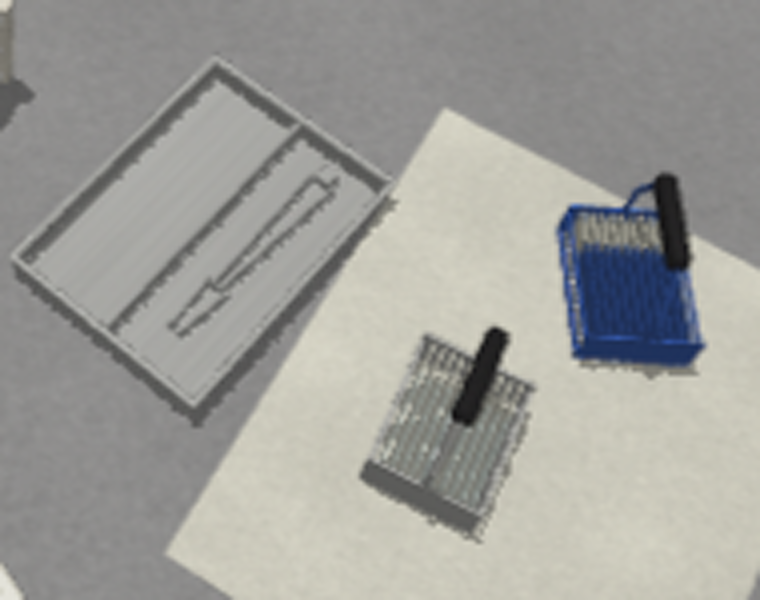

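```bash
cat > m.py <<'E'
from h import *
S=cam('scene');T=cam('top')
ta=lambda p:(230+p[0]/5-.4,130+p[1]/4.6-.4)
tb=lambda p:(60+p[0]/4-.4,130+p[1]/4-.4)
sa=lambda p:(120+p[0]/4-.4,100+p[1]/4-.4)
sb=lambda p:(260+p[0]/4-.4,180+p[1]/4-.4)
def both(n,fs,ps,ft,pt,z=None):
    for a,b in zip(ps,pt):
        p,e=tri(S,fs(a),T,ft(b)); 
        o='' if z is None else (onz(S,fs(a),z)[0].round(1),onz(T,ft(b),z)[0].round(1))
        print(n,p.round(1),round(e,1),*o)
both('dish',sa,[(313,98),(447,155),(378,242),(237,182)],ta,[(618,490),(405,510),(385,358),(600,337)],72)
both('spat',sa,[(243,128),(365,181),(442,215)],ta,[(650,393),(460,408),(338,417)],78)
both('tray',sb,[(213,60),(393,185),(197,408),(15,258)],tb,[(612,448),(420,425),(467,153),(652,177)],18)
both('rackh',sb,[(497,333),(463,420)],tb,[(247,262),(247,182)],94)
both('tubes',sa,[(462,270),(510,327),(438,368),(452,412)],ta,[(232,314),(138,284),(172,200),(123,165)],114)
E
python3 m.py
```

```text
dish [ 399.4 -222.    69.6] 0.2 [ 401.1 -220.3   72. ] [ 399.1 -221.4   72. ]
dish [ 389.5 -114.9   69.2] 2.2 [ 392.  -114.2   72. ] [ 388.7 -113.6   72. ]
dish [ 473.8 -106.8   69.7] 1.4 [ 475.5 -106.1   72. ] [ 473.  -105.9   72. ]
dish [ 484.8 -216.9   67.4] 0.9 [ 487.3 -213.2   72. ] [ 484.2 -216.3   72. ]
spat [ 451.7 -238.7   76.4] 1.2 [ 452.5 -236.9   78. ] [ 451.8 -238.8   78. ]
spat [ 443.7 -141.8   77.5] 1.3 [ 443.8 -140.9   78. ] [ 444.  -142.3   78. ]
spat [439.6 -81.   79.5] 1.6 [438.9 -82.6  78. ] [439.4 -80.5  78. ]
tray [392.  138.   18.1] 0.3 [392.  137.8  18. ] [391.9 138.1  18. ]
tray [407.6 268.8  11.9] 4.8 [410.3 271.5  18. ] [407.8 265.2  18. ]
tray [594.7 243.3   8.8] 4.4 [597.5 246.5  18. ] [593.2 239.6  18. ]
tray [576.5 113.   15.8] 1.2 [577.8 113.1  18. ] [575.7 113.4  18. ]
rackh [504.4 362.2  89.6] 1.6 [507.3 361.4  94. ] [503.3 361.5  94. ]
rackh [556.6 366.9  87.1] 0.8 [559.8 367.2  94. ] [555.  364.3  94. ]
tubes [490.3 -26.2 115.5] 0.6 [489.5 -27.2 114. ] [490.4 -26.  114. ]
tubes [507.2  20.1 113.5] 0.2 [507.6  20.2 114. ] [507.   20.2 114. ]
tubes [553.5   3.1 113.5] 0.2 [553.7   3.4 114. ] [553.4   3.  114. ]
tubes [573.   27.4 114. ] 0.3 [573.   27.6 114. ] [573.1  27.3 114. ]
```

```bash
cat > goal.py <<'E'
from h import *
import sys
# goal x y z phi(deg of tool z axis in world, mod 180)
def delta(x,y,z,phi):
    s=sense();Rt=R(s['tool_rot'])
    ph=np.deg2rad(phi)
    tx=np.array([0,0,-1.]);tz=np.array([np.cos(ph),np.sin(ph),0]);ty=np.cross(tz,tx)
    Rg=np.c_[tx,ty,tz]
    d=Rt.T@(np.array([x,y,z])-s['ee_pos'])
    w=Ro.from_matrix(Rt.T@Rg).as_rotvec()
    print('t',round(s['time'],2),'pos',s['ee_pos'].round(1),'phi',np.rad2deg(np.arctan2(Rt[1,2],Rt[0,2])).round(1),'q',s['joints'].round(2),'w',round(s['gripper_width'],1),'F',s['force'].round(1))
    print('d tool',d.round(1),'w',w.round(4),'| tilt tx',Rt[:,0].round(4))
    print('world->tool: x',Rt[0].round(3),'y',Rt[1].round(3))
if __name__=='__main__': delta(*map(float,sys.argv[1:]))
E
python3 goal.py 446 -168 200 5
python3 goal.py 446 -168 200 -175
```

```text
t 0.15 pos [ 213.5 -506.7  213. ] phi -67.2 q [-1.24  0.3   1.52  0.    1.32 -0.07] w 94.1 F [0.5 0.3 0.1]
d tool [  13.2  345.8 -221.8] w [-1.2593e+00 -7.0000e-04 -6.0000e-04] | tilt tx [-3.e-04  8.e-04 -1.e+00]
world->tool: x [-0.     0.922  0.388] y [ 0.001  0.388 -0.922]
t 0.15 pos [ 213.5 -506.7  213. ] phi -67.2 q [-1.24  0.3   1.52  0.    1.32 -0.07] w 94.1 F [0.5 0.3 0.1]
d tool [  13.2  345.8 -221.8] w [ 1.8823e+00 -6.0000e-04  8.0000e-04] | tilt tx [-3.e-04  8.e-04 -1.e+00]
world->tool: x [-0.     0.922  0.388] y [ 0.001  0.388 -0.922]
```

```bash
python3 -m pendant '[{"ty":43,"tz":-28},{"ty":43,"tz":-28},{"ty":43,"tz":-28},{"ty":43,"tz":-28},{"ty":43,"tz":-28}]'; python3 -m pendant '[{"ty":43,"tz":-28},{"ty":43,"tz":-28},{"ty":44,"tz":-26},{"rx":-0.18},{"rx":-0.18}]'; python3 -m pendant '[{"rx":-0.18},{"rx":-0.18},{"rx":-0.18},{"rx":-0.18},{"rx":-0.18,"hand":40}]'; python3 goal.py 446 -168 200 5
```

```text
t 0.15 pos [ 213.5 -506.7  213. ] phi -67.2 q [-1.24  0.3   1.52  0.    1.32 -0.07] w 94.1 F [0.5 0.3 0.1]
d tool [  13.2  345.8 -221.8] w [-1.2593e+00 -7.0000e-04 -6.0000e-04] | tilt tx [-3.e-04  8.e-04 -1.e+00]
world->tool: x [-0.     0.922  0.388] y [ 0.001  0.388 -0.922]invalid input
invalid input
invalid input
```

```bash
python3 -m pendant '[{"tx":0,"ty":43,"tz":-28,"rx":0,"ry":0,"rz":0,"hand":94},{"tx":0,"ty":43,"tz":-28,"rx":0,"ry":0,"rz":0,"hand":94},{"tx":0,"ty":43,"tz":-28,"rx":0,"ry":0,"rz":0,"hand":94},{"tx":0,"ty":43,"tz":-28,"rx":0,"ry":0,"rz":0,"hand":94},{"tx":0,"ty":43,"tz":-28,"rx":0,"ry":0,"rz":0,"hand":94}]'
```

```text
time: 0.78
ee_pos: [358.0, -292.8, 213.4]
tool_rot: [-3.065, 1.571, 2.046]
force: [0.8, -0.3, 0.5]
gripper_width: 93.9
```

```bash
python3 -m pendant '[{"tx":0,"ty":43,"tz":-28,"rx":0,"ry":0,"rz":0,"hand":94},{"tx":0,"ty":43,"tz":-28,"rx":0,"ry":0,"rz":0,"hand":94},{"tx":0,"ty":44,"tz":-26,"rx":0,"ry":0,"rz":0,"hand":94},{"tx":0,"ty":0,"tz":0,"rx":-0.18,"ry":0,"rz":0,"hand":94},{"tx":0,"ty":0,"tz":0,"rx":-0.18,"ry":0,"rz":0,"hand":94}]'
python3 -m pendant '[{"tx":0,"ty":0,"tz":0,"rx":-0.18,"ry":0,"rz":0,"hand":50},{"tx":0,"ty":0,"tz":0,"rx":-0.18,"ry":0,"rz":0,"hand":50},{"tx":0,"ty":0,"tz":0,"rx":-0.18,"ry":0,"rz":0,"hand":50},{"tx":0,"ty":0,"tz":0,"rx":-0.18,"ry":0,"rz":0,"hand":50},{"tx":0,"ty":0,"tz":0,"rx":-0.18,"ry":0,"rz":0,"hand":50}]'
python3 - <<'E'
from h import *
s=sense();print(s['ee_pos'],s['qvel'].round(3))
cv2.imwrite('pics/w1.png',cams.capture('wrist')[:,:,::-1])
C=cam('wrist',s)
print(proj(C,[[451.7,-238,82],[444,-141.5,82],[446,-168,82],[399,-221.5,72],[389.5,-114.5,72],[473.8,-106.5,72],[484.8,-216,72]]).round(0).tolist())
E
python3 goal.py 446 -168 82 5
```

```text
time: 1.4
ee_pos: [445.5, -167.6, 213.2]
tool_rot: [-2.771, 1.57, 2.708]
force: [0.9, -0.4, 0.1]
gripper_width: 94.0
time: 2.02
ee_pos: [445.2, -168.2, 213.3]
tool_rot: [2.578, 1.57, 2.672]
force: [-0.3, -0.7, 0.1]
gripper_width: 50.8
[ 445.18511032 -168.2300207   213.25632036] [ 1.000e-03 -1.000e-03  1.000e-03  0.000e+00 -0.000e+00 -1.431e+00]
[[256.0, 241.0], [257.0, 164.0], [256.0, 187.0], [215.0, 222.0], [212.0, 135.0], [286.0, 135.0], [284.0, 224.0]]
t 2.08 pos [ 445.2 -168.2  213.3] phi 5.9 q [-0.44  0.13  1.72 -0.    1.28 -0.54] w 50.4 F [ 0.1 -0.3 -0.2]
d tool [1.313e+02 1.000e-01 9.000e-01] w [ 0.0159 -0.0004 -0.0002] | tilt tx [-4.e-04  2.e-04 -1.e+00]
world->tool: x [-0.    -0.103  0.995] y [0.    0.995 0.103]
```

View pics/w1.png

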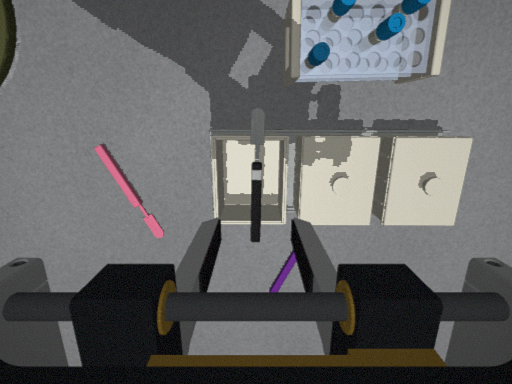

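The wrist view shows the dish (212–288, 135–224) with the spatula lengthwise at u≈256, handle from v≈165 to 241, where predicted. The wrist was still settling, so I retake it.

Run:
```python
from h import *
s=sense();im=cams.capture('wrist')
cv2.imwrite('pics/w2.png',im[:,:,::-1])
np.save('w2.npy',np.r_[s['ee_pos'],s['tool_rot']]);print(s['qvel'].round(3),s['ee_pos'],s['tool_rot'])
cv2.imwrite('pics/w2z.png',cv2.resize(im[95:255,190:310,::-1],None,fx=3.75,fy=3.75,interpolation=2)) 
g=cv2.cvtColor(im,cv2.COLOR_RGB2GRAY);m=(g<40).astype(np.uint8);m[:, :235]=0;m[:,280:]=0;m[:150]=0;m[245:]=0
ys,xs=np.nonzero(m)
for y in range(155,245,6):
    x=xs[ys==y];print(y,x.min() if len(x) else None,x.max() if len(x) else None)
```

```text
[-0.    -0.001 -0.    -0.    -0.002  0.292] [ 445.18109072 -168.23972347  213.26362403] [2.62407147 1.57034976 2.72723835]
155 None None
161 None None
167 253 261
173 None None
179 None None
185 253 260
191 252 260
197 252 260
203 252 259
209 251 259
215 251 259
221 252 259
227 251 258
233 251 258
239 251 258
```

View pics/w2z.png

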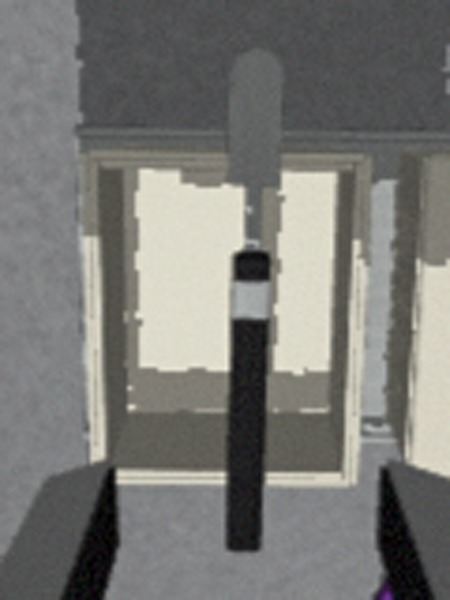

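Run:
```python
from h import *
a=np.load('w2.npy');C=cam('wrist',{'ee_pos':a[:3],'tool_rot':a[3:]})
f=lambda p:(190+p[0]/3.75-.37,95+p[1]/3.75-.37)
P=onz(C,[f(p) for p in [(82,155),(370,157),(355,487),(92,487)]],72)
print(P.round(1),P.mean(0).round(1))
for i in range(4):
    d=P[(i+1)%4]-P[i];print(np.linalg.norm(d).round(1),(np.rad2deg(np.arctan2(d[1],d[0]))%90).round(1))
T=cam('top');S=cam('scene')
H=onz(C,[f(p) for p in [(252,252),(245,546)]],82);print('spat',H.round(1),np.rad2deg(np.arctan2(*(H[0]-H[1])[1::-1])))
for z in (72,77,82,87): print(z,np.linalg.norm(np.diff(onz(C,[f(p) for p in [(252,252),(245,546)]],z),axis=0)).round(1))
print(tri(C,f((245,546)),T,(230+650/5-.4,130+394/4.6-.4)),tri(C,f((252,252)),T,(230+458/5-.4,130+408/4.6-.4)),tri(C,f((245,546)),S,(120+243/4-.4,100+130/4-.4)))
```

```text
[[ 388.8 -116.2   72. ]
 [ 476.5 -107.7   72. ]
 [ 486.3 -216.    72. ]
 [ 398.5 -225.2   72. ]] [ 437.5 -166.3   72. ]
88.1 5.5
108.8 5.2
88.3 5.9
109.4 5.1
spat [[ 443.4 -138.9   82. ]
 [ 451.3 -236.6   82. ]] 94.63199740550947
72 101.2
77 99.6
82 98.0
87 96.3
(array([ 451.49399047, -239.14618118,   76.65103338]), np.float64(0.15258055617732466)) (array([ 443.50061193, -139.97432962,   80.92225526]), np.float64(1.707582367332533)) (array([ 451.40239138, -239.65275236,   74.00613769]), np.float64(1.5733486294758559))
```

```bash
python3 goal.py 445.8 -167 81.5 4.7
```

```text
t 2.12 pos [ 445.2 -168.2  213.3] phi 5.2 q [-0.44  0.13  1.72  0.    1.28 -0.53] w 50.2 F [-0.1  0.3 -0.2]
d tool [131.8   1.2   0.8] w [ 0.0084 -0.0003 -0.0002] | tilt tx [-3.e-04  2.e-04 -1.e+00]
world->tool: x [-0.    -0.09   0.996] y [0.    0.996 0.09 ]
```

```bash
python3 -m pendant '[{"tx":40,"ty":1.2,"tz":0.8,"rx":0.008,"ry":0,"rz":0,"hand":40},{"tx":40,"ty":0,"tz":0,"rx":0,"ry":0,"rz":0,"hand":40},{"tx":30,"ty":0,"tz":0,"rx":0,"ry":0,"rz":0,"hand":40},{"tx":15,"ty":0,"tz":0,"rx":0,"ry":0,"rz":0,"hand":40},{"tx":6.8,"ty":0,"tz":0,"rx":0,"ry":0,"rz":0,"hand":40}]'
python3 -m pendant '[{"tx":0,"ty":0,"tz":0,"rx":0,"ry":0,"rz":0,"hand":40}]'
python3 goal.py 445.8 -167 81.5 4.7
python3 -c "
from h import *
cv2.imwrite('pics/w3.png',cams.capture('wrist')[:,:,::-1])"
```

```text
time: 2.75
ee_pos: [446.1, -167.0, 81.4]
tool_rot: [2.643, 1.571, 2.721]
force: [0.4, -0.6, 0.2]
gripper_width: 40.0
time: 2.88
ee_pos: [446.2, -167.1, 82.1]
tool_rot: [-0.533, 1.57, -0.454]
force: [0.5, -0.1, 1.3]
gripper_width: 40.1
t 2.88 pos [ 446.2 -167.1   82.1] phi 4.5 q [-0.44  0.3   1.86 -0.    0.98 -0.51] w 40.1 F [ 0.5 -0.1  1.3]
d tool [ 0.6  0.2 -0.4] w [-0.003   0.0004  0.0003] | tilt tx [ 5.e-04 -2.e-04 -1.e+00]
world->tool: x [ 0.    -0.079  0.997] y [-0.     0.997  0.079]
```

View pics/w3.png

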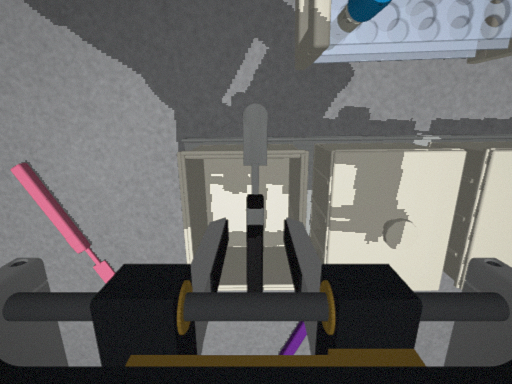

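The handle is centred between the finger tips at (213–298, 222). Closing.

```bash
python3 -m pendant '[{"tx":0,"ty":0,"tz":0,"rx":0,"ry":0,"rz":0,"hand":5},{"tx":0,"ty":0,"tz":0,"rx":0,"ry":0,"rz":0,"hand":5},{"tx":0,"ty":0,"tz":0,"rx":0,"ry":0,"rz":0,"hand":5},{"tx":0,"ty":0,"tz":0,"rx":0,"ry":0,"rz":0,"hand":5},{"tx":0,"ty":0,"tz":0,"rx":0,"ry":0,"rz":0,"hand":5}]'
python3 -m pendant '[{"tx":-4,"ty":0,"tz":0,"rx":0,"ry":0,"rz":0,"hand":5},{"tx":-10,"ty":0,"tz":0,"rx":0,"ry":0,"rz":0,"hand":5},{"tx":-25,"ty":0,"tz":0,"rx":0,"ry":0,"rz":0,"hand":5},{"tx":-35,"ty":0,"tz":0,"rx":0,"ry":0,"rz":0,"hand":5},{"tx":-36,"ty":0,"tz":0,"rx":0,"ry":0,"rz":0,"hand":5}]'
python3 goal.py 489 158 192 82
python3 - <<'E'
from h import *
for n in('wrist','scene'): cv2.imwrite(f'pics/{n}4.png',cams.capture(n)[:,:,::-1])
E
```

```text
time: 3.55
ee_pos: [446.1, -167.1, 81.8]
tool_rot: [-0.414, 1.571, -0.334]
force: [0.0, -0.6, 3.5]
gripper_width: 11.6
time: 4.18
ee_pos: [445.8, -166.9, 193.3]
tool_rot: [-0.625, 1.571, -0.545]
force: [-0.1, -0.3, -0.7]
gripper_width: 11.6
t 4.17 pos [ 445.8 -166.9  193.3] phi 4.6 q [-0.44  0.15  1.75 -0.    1.24 -0.52] w 11.6 F [-0.1 -0.3 -0.7]
d tool [  1.3 320.5  69. ] w [-1.3512e+00  0.0000e+00  1.0000e-04] | tilt tx [ 1.e-04 -1.e-04 -1.e+00]
world->tool: x [ 0.    -0.08   0.997] y [-0.     0.997  0.08 ]
```

View pics/wrist4.png

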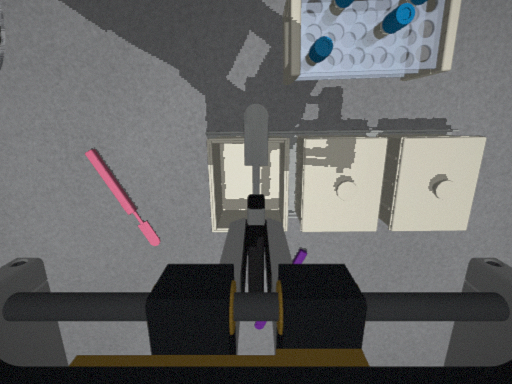

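View pics/scene4.png

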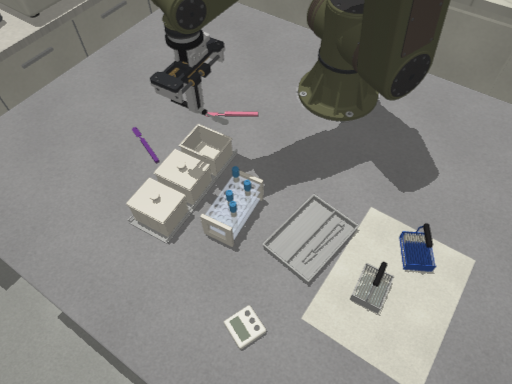

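```bash
python3 -m pendant '[{"tx":0,"ty":40,"tz":7,"rx":0,"ry":0,"rz":0,"hand":5},{"tx":0,"ty":50,"tz":10,"rx":0,"ry":0,"rz":0,"hand":5},{"tx":0,"ty":50,"tz":12,"rx":0,"ry":0,"rz":0,"hand":5},{"tx":0,"ty":50,"tz":12,"rx":0,"ry":0,"rz":0,"hand":5},{"tx":0,"ty":50,"tz":12,"rx":0,"ry":0,"rz":0,"hand":5}]'
python3 -m pendant '[{"tx":0,"ty":50,"tz":14,"rx":0,"ry":0,"rz":0,"hand":5},{"tx":0,"ty":30,"tz":8,"rx":0,"ry":0,"rz":0,"hand":5},{"tx":0,"ty":0,"tz":0,"rx":-0.18,"ry":0,"rz":0,"hand":5},{"tx":0,"ty":0,"tz":0,"rx":-0.18,"ry":0,"rz":0,"hand":5},{"tx":0,"ty":0,"tz":0,"rx":-0.18,"ry":0,"rz":0,"hand":5}]'
python3 -m pendant '[{"tx":0,"ty":0,"tz":0,"rx":-0.18,"ry":0,"rz":0,"hand":5},{"tx":0,"ty":0,"tz":0,"rx":-0.18,"ry":0,"rz":0,"hand":5},{"tx":0,"ty":0,"tz":0,"rx":-0.18,"ry":0,"rz":0,"hand":5},{"tx":0,"ty":0,"tz":0,"rx":-0.18,"ry":0,"rz":0,"hand":5},{"tx":0,"ty":0,"tz":0,"rx":-0.09,"ry":0,"rz":0,"hand":5}]'
python3 -m pendant '[{"tx":0,"ty":0,"tz":0,"rx":0,"ry":0,"rz":0,"hand":5},{"tx":0,"ty":0,"tz":0,"rx":0,"ry":0,"rz":0,"hand":5}]'
python3 goal.py 495.5 157 100 82.3
python3 - <<'E'
from h import *
s=sense();im=cams.capture('wrist')
cv2.imwrite('pics/w5.png',im[:,:,::-1])
np.save('w5.npy',np.r_[s['ee_pos'],s['tool_rot']]);print(s['qvel'].round(3))
E
```

```text
time: 4.9
ee_pos: [479.4, 78.1, 191.4]
tool_rot: [-3.022, 1.57, -2.942]
force: [0.9, -0.7, 0.2]
gripper_width: 11.4
time: 5.52
ee_pos: [494.9, 158.0, 191.1]
tool_rot: [2.79, 1.57, -2.867]
force: [-1.3, -0.2, -0.2]
gripper_width: 11.4
time: 6.15
ee_pos: [494.9, 157.9, 191.2]
tool_rot: [1.941, 1.57, -2.908]
force: [-0.0, 0.3, -0.5]
gripper_width: 11.6
time: 6.4
ee_pos: [495.0, 157.9, 191.4]
tool_rot: [1.957, 1.57, -2.898]
force: [0.7, -0.1, -0.5]
gripper_width: 11.1
t 6.4 pos [495.  157.9 191.4] phi 81.8 q [ 0.24  0.25  1.63 -0.    1.26 -1.19] w 11.1 F [ 0.7 -0.1 -0.5]
d tool [91.4 -0.6 -0.8] w [-0.0085 -0.0001 -0.0004] | tilt tx [-4.e-04 -1.e-04 -1.e+00]
world->tool: x [-0.    -0.99   0.142] y [-0.     0.142  0.99 ]
[-0.001 -0.003 -0.002  0.001  0.001 -0.006]
```

View pics/w5.png

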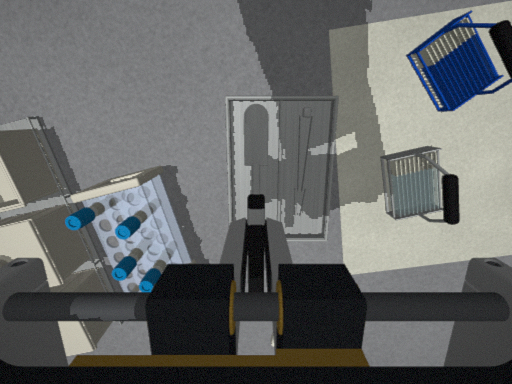

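The tray spans (226–336, 97–240) with the divider at u≈280 and the spatula over the left compartment; the rack is at (413,183) with its handle at (451,200).

Run:
```python
import cv2
im=cv2.imread('pics/w5.png')
cv2.imwrite('pics/w5a.png',cv2.resize(im[85:255,215:350],None,fx=3.5,fy=3.5,interpolation=2))
cv2.imwrite('pics/w5b.png',cv2.resize(im[130:240,370:480],None,fx=5,fy=5,interpolation=2))
```

```text
(no output)
```

View pics/w5a.png

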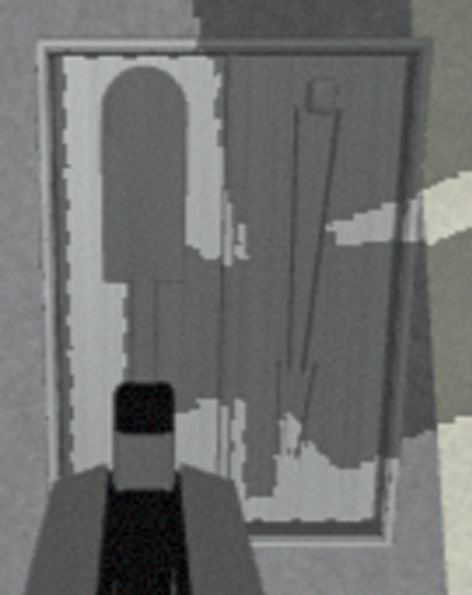

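View pics/w5b.png

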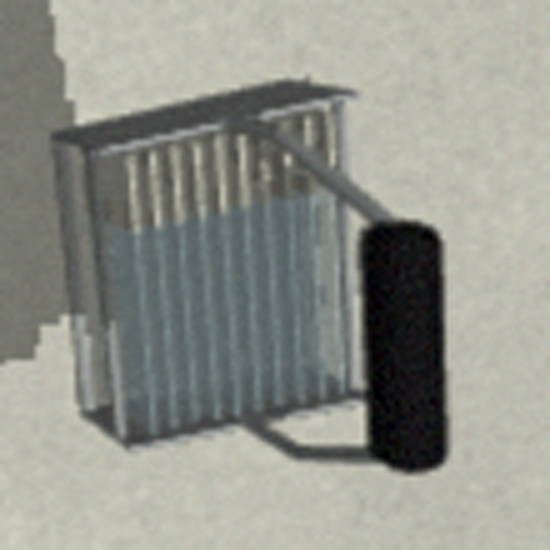

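Run:
```python
from h import *
a=np.load('w5.npy');C=cam('wrist',{'ee_pos':a[:3],'tool_rot':a[3:]});T=cam('top');S=cam('scene')
f=lambda p:(215+p[0]/3.5-.37,85+p[1]/3.5-.37)
P=onz(C,[f(p) for p in [(40,42),(430,42),(390,543),(52,475)]],18)
print(P.round(1)); ang=lambda d:np.rad2deg(np.arctan2(d[1],d[0])).round(1)
print('cen',(P[0]+P[2])/2,ang(P[1]-P[0])-90,ang(P[2]-P[1]),ang(P[3]-P[0]),np.linalg.norm(P[1]-P[0]),np.linalg.norm(P[2]-P[1]))
print('divider',onz(C,[f((222,100)),f((222,400))],16).round(1),'floor inner left',onz(C,[f((62,60)),f((72,450))],3).round(1))
# spatula predicted line: blade tip, at its real height
print('handle front mid',onz(C,[f((145,383))],193),'blade tip',onz(C,[f((145,66))],186))
g=lambda p:(370+p[0]/5-.4,130+p[1]/5-.4)
for n,w,t,s in [('near end',(402,225),(247,262),(497,333)),('far end',(408,470),(247,182),(463,420))]:
    tt=(60+t[0]/4-.4,130+t[1]/4-.4);ss=(260+s[0]/4-.4,180+s[1]/4-.4)
    print(n,tri(C,g(w),T,tt),tri(C,g(w),S,ss),onz(C,g(w),92).round(1))
# handle centre each view
w=g((405,345));t=(60+247/4-.4,130+222/4-.4);s=(260+480/4-.4,180+377/4-.4)
print('centre',tri(C,w,T,t),tri(C,w,S,s))
print('basket top near plate corners z30',onz(C,[g((55,135)),g((355,92))],30).round(1))
```

```text
[[388.9 137.   18. ]
 [408.2 271.2  18. ]
 [596.8 243.8  18. ]
 [548.6 114.   18. ]]
cen [492.83769419 190.4137379   18.        ] -8.200000000000003 -8.3 -8.2 135.5916380172482 190.60362785662406
divider [[417.1 197.5  16. ]
 [528.  184.1  16. ]] floor inner left [[394.9 142.5   3. ]
 [544.7 121.5   3. ]]
handle front mid [[465.82398235 162.92581087 193.        ]] blade tip [[409.20856691 171.03893646 186.        ]]
near end (array([504.84009176, 364.23756527,  85.55488443]), np.float64(0.27901931385555256)) (array([503.92942015, 361.77518359,  88.5699164 ]), np.float64(0.7749582512205713)) [[502.7 359.7  92. ]]
far end (array([556.34273995, 363.77130746,  93.24395308]), np.float64(2.7935642000163323)) (array([558.6785676 , 366.33721909,  90.15505638]), np.float64(2.258778002311908)) [[558.2 363.9  92. ]]
centre (array([530.61266363, 364.75519522,  87.87628741]), np.float64(0.48249151952932645)) (array([530.89252048, 364.61435186,  87.82286385]), np.float64(0.16633918304409215))
basket top near plate corners z30 [[486.8 316.6  30. ]
 [486.6 390.   30. ]]
```

```bash
python3 -m pendant '[{"tx":45,"ty":-0.7,"tz":-0.7,"rx":0,"ry":0,"rz":0,"hand":5},{"tx":50,"ty":0,"tz":0,"rx":0,"ry":0,"rz":0,"hand":5},{"tx":45,"ty":0,"tz":0,"rx":0,"ry":0,"rz":0,"hand":5},{"tx":20,"ty":0,"tz":0,"rx":0,"ry":0,"rz":0,"hand":5},{"tx":10,"ty":0,"tz":0,"rx":0,"ry":0,"rz":0,"hand":5}]'
python3 -m pendant '[{"tx":0,"ty":0,"tz":0,"rx":0,"ry":0,"rz":0,"hand":5},{"tx":4,"ty":0,"tz":0,"rx":0,"ry":0,"rz":0,"hand":5},{"tx":0,"ty":0,"tz":0,"rx":0,"ry":0,"rz":0,"hand":5}]'
python3 goal.py 495.6 157.1 13.2 81.8
```

```text
time: 7.08
ee_pos: [495.4, 157.1, 20.6]
tool_rot: [1.957, 1.569, -2.897]
force: [0.1, 0.1, 0.3]
gripper_width: 11.7
time: 7.45
ee_pos: [496.0, 157.2, 18.1]
tool_rot: [-1.209, 1.57, 0.221]
force: [0.6, -0.7, -0.3]
gripper_width: 11.5
t 7.45 pos [496.  157.2  18.1] phi 81.9 q [ 0.24  0.49  1.77 -0.    0.88 -1.19] w 11.5 F [ 0.6 -0.7 -0.3]
d tool [ 4.9  0.4 -0.2] w [0.0022 0.0003 0.0007] | tilt tx [ 8.e-04  2.e-04 -1.e+00]
world->tool: x [ 0.001 -0.99   0.14 ] y [0.   0.14 0.99]
```

```bash
python3 -m pendant '[{"tx":2.5,"ty":0,"tz":0,"rx":0,"ry":0,"rz":0,"hand":5},{"tx":1.5,"ty":0,"tz":0,"rx":0,"ry":0,"rz":0,"hand":5},{"tx":0,"ty":0,"tz":0,"rx":0,"ry":0,"rz":0,"hand":5}]'
python3 -m pendant '[{"tx":0.5,"ty":0,"tz":0,"rx":0,"ry":0,"rz":0,"hand":5},{"tx":0,"ty":0,"tz":0,"rx":0,"ry":0,"rz":0,"hand":5}]'
```

```text
time: 7.82
ee_pos: [495.7, 157.1, 13.6]
tool_rot: [1.881, 1.571, -2.972]
force: [0.3, 0.0, -0.4]
gripper_width: 11.3
time: 8.07
ee_pos: [495.8, 157.1, 13.2]
tool_rot: [-1.265, 1.571, 0.165]
force: [-0.4, -0.8, 0.0]
gripper_width: 11.4
```

```bash
python3 -m pendant '[{"tx":0.5,"ty":0,"tz":0,"rx":0,"ry":0,"rz":0,"hand":5},{"tx":0,"ty":0,"tz":0,"rx":0,"ry":0,"rz":0,"hand":5}]'
python3 -m pendant '[{"tx":0.5,"ty":0,"tz":0,"rx":0,"ry":0,"rz":0,"hand":5},{"tx":0,"ty":0,"tz":0,"rx":0,"ry":0,"rz":0,"hand":5}]'
python3 -c "
from h import *
cv2.imwrite('pics/w6.png',cams.capture('wrist')[:,:,::-1])"
```

```text
time: 8.32
ee_pos: [495.8, 157.2, 12.9]
tool_rot: [-1.083, 1.571, 0.347]
force: [-1.5, -0.7, 3.8]
gripper_width: 11.2
time: 8.57
ee_pos: [495.8, 157.2, 12.8]
tool_rot: [-1.366, 1.571, 0.064]
force: [-5.0, -2.3, 11.9]
gripper_width: 11.0
```

View pics/w6.png

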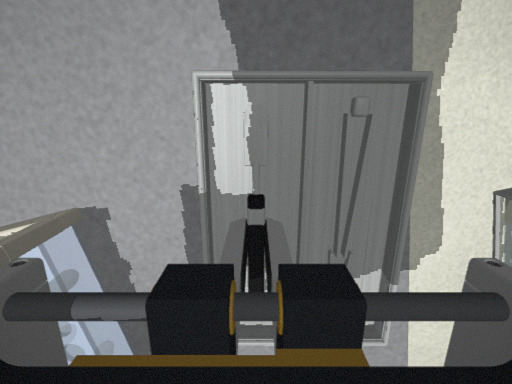

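The spatula lies on the floor of the empty compartment, contact felt. Release with a small opening.

```bash
python3 -m pendant '[{"tx":-0.5,"ty":0,"tz":0,"rx":0,"ry":0,"rz":0,"hand":5},{"tx":0,"ty":0,"tz":0,"rx":0,"ry":0,"rz":0,"hand":24},{"tx":0,"ty":0,"tz":0,"rx":0,"ry":0,"rz":0,"hand":24},{"tx":0,"ty":0,"tz":0,"rx":0,"ry":0,"rz":0,"hand":24},{"tx":-3,"ty":0,"tz":0,"rx":0,"ry":0,"rz":0,"hand":24}]'
python3 -m pendant '[{"tx":-12,"ty":0,"tz":0,"rx":0,"ry":0,"rz":0,"hand":24},{"tx":-30,"ty":0,"tz":0,"rx":0,"ry":0,"rz":0,"hand":24},{"tx":-40,"ty":0,"tz":0,"rx":0,"ry":0,"rz":0,"hand":50},{"tx":-45,"ty":0,"tz":0,"rx":0,"ry":0,"rz":0,"hand":50},{"tx":-30,"ty":0,"tz":0,"rx":0,"ry":0,"rz":0,"hand":50}]'
python3 goal.py 531 364.7 190 93
python3 -c "
from h import *
cv2.imwrite('pics/w7.png',cams.capture('wrist')[:,:,::-1])"
```

```text
time: 9.25
ee_pos: [495.6, 157.1, 15.5]
tool_rot: [1.888, 1.57, -2.966]
force: [1.1, -0.6, -0.4]
gripper_width: 24.2
time: 9.88
ee_pos: [496.1, 157.2, 175.7]
tool_rot: [-1.201, 1.568, 0.229]
force: [0.8, -0.2, -1.0]
gripper_width: 48.8
t 9.88 pos [496.1 157.2 175.7] phi 81.9 q [ 0.24  0.27  1.65 -0.    1.22 -1.19] w 48.8 F [ 0.8 -0.2 -1. ]
d tool [-14.   -5.5 210.3] w [-0.1931  0.0008  0.0027] | tilt tx [ 2.8e-03  6.0e-04 -1.0e+00]
world->tool: x [ 0.003 -0.99   0.14 ] y [0.001 0.14  0.99 ]
```

View pics/w7.png

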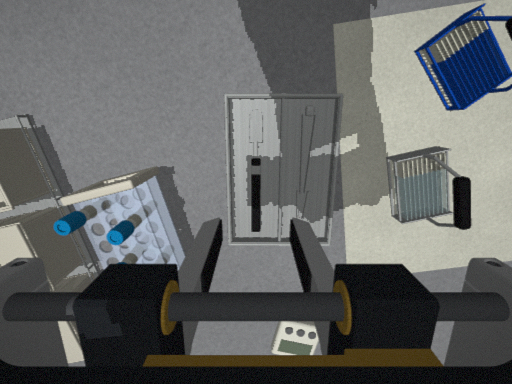

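The spatula lies flat and lengthwise in the left (empty) compartment, (256,125–230). On to the rack.

```bash
python3 -m pendant '[{"tx":-8,"ty":-1,"tz":35,"rx":0,"ry":0,"rz":0,"hand":50},{"tx":-8,"ty":-1,"tz":50,"rx":0,"ry":0,"rz":0,"hand":50},{"tx":-8,"ty":-1,"tz":50,"rx":0,"ry":0,"rz":0,"hand":50},{"tx":0,"ty":-1,"tz":45,"rx":0,"ry":0,"rz":0,"hand":50},{"tx":0,"ty":-1.5,"tz":30,"rx":0,"ry":0,"rz":0,"hand":50}]'
python3 -m pendant '[{"tx":0,"ty":0,"tz":0,"rx":-0.17,"ry":0,"rz":0,"hand":50},{"tx":0,"ty":0,"tz":0,"rx":0,"ry":0,"rz":0,"hand":50},{"tx":0,"ty":0,"tz":0,"rx":0,"ry":0,"rz":0,"hand":50}]'
python3 goal.py 531 364.7 78 92
python3 - <<'E'
from h import *
s=sense();im=cams.capture('wrist')
cv2.imwrite('pics/w8.png',im[:,:,::-1])
np.save('w8.npy',np.r_[s['ee_pos'],s['tool_rot']]);print(s['qvel'].round(3))
E
```

```text
time: 10.55
ee_pos: [530.5, 366.2, 197.2]
tool_rot: [-0.783, 1.57, 0.648]
force: [-0.0, -1.4, 0.3]
gripper_width: 50.2
time: 10.92
ee_pos: [530.7, 364.0, 197.1]
tool_rot: [-0.932, 1.57, 0.664]
force: [0.4, -0.8, -0.0]
gripper_width: 50.1
t 10.93 pos [530.7 364.  197.1] phi 91.4 q [ 0.54  0.52  1.25  0.    1.37 -1.05] w 50.1 F [ 0.4 -0.8 -0. ]
d tool [119.1  -0.3   0.7] w [-0.0097  0.0002  0.0003] | tilt tx [ 3.e-04  2.e-04 -1.e+00]
world->tool: x [ 0.    -1.    -0.025] y [ 0.    -0.025  1.   ]
[-0.003 -0.002  0.001 -0.    -0.    -0.009]
```

View pics/w8.png

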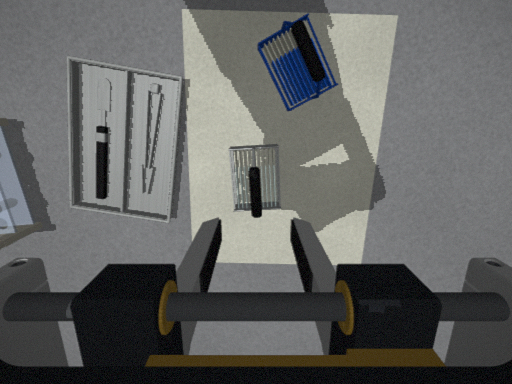

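The handle is between the jaws at (255,167)–(257,216), rack body (230–281,145–210), decoy well away at (297,62).

Run:
```python
from h import *
im=cv2.imread('pics/w8.png')
cv2.imwrite('pics/w8a.png',cv2.resize(im[135:230,210:305],None,fx=6,fy=6,interpolation=2))
g=cv2.cvtColor(im,cv2.COLOR_BGR2GRAY);m=np.zeros_like(g);m[155:222,243:268]=(g[155:222,243:268]<50)*255
n,l,st,ce=cv2.connectedComponentsWithStats(m);i=1+st[1:,4].argmax();print(st[i],ce[i])
cn=cv2.findContours((l==i).astype('uint8'),0,1)[0][0];r=cv2.minAreaRect(cn);b=cv2.boxPoints(r);print(r,b)
a=np.load('w8.npy');C=cam('wrist',{'ee_pos':a[:3],'tool_rot':a[3:]})
b=b[b[:,1].argsort()];e=[b[:2].mean(0),b[2:].mean(0)]
for z in (88,92,96): P=onz(C,e,z);d=P[1]-P[0];print(z,P.round(1),np.linalg.norm(d),np.rad2deg(np.arctan2(d[1],d[0])))
cc=onz(C,[(230,147),(277,145),(281,208),(236,210)],30);print(cc.round(1),cc.mean(0))
```

```text
[249 167  13  50 502] [255.05976096 191.16533865]
((255.0199737548828, 191.49920654296875), (49.28059768676758, 11.031179428100586), 87.70938873291016) [[248.52397 167.09904]
 [259.54633 166.65816]
 [261.516   215.89937]
 [250.49362 216.34026]]
88 [[503.5 362.   88. ]
 [559.1 365.5  88. ]] 55.7697112779926 3.618957212254425
92 [[502.7 362.   92. ]
 [557.6 365.5  92. ]] 54.97346720780676 3.6189572122544775
96 [[502.  362.   96. ]
 [556.1 365.4  96. ]] 54.17722313762098 3.6189572122544074
[[489.7 331.1  30. ]
 [485.7 389.9  30. ]
 [568.9 399.2  30. ]
 [573.3 339.   30. ]] [529.41888611 364.80738598  30.        ]
```

View pics/w8a.png

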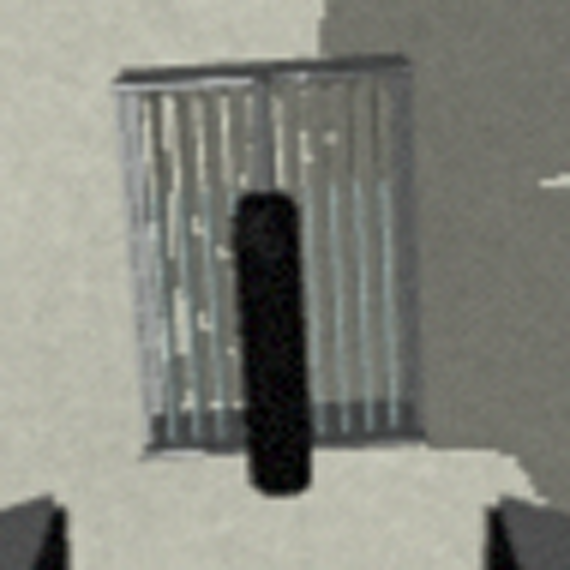

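```bash
python3 -m pendant '[{"tx":30,"ty":0.3,"tz":0,"rx":-0.042,"ry":0,"rz":0,"hand":50},{"tx":40,"ty":0,"tz":0,"rx":0,"ry":0,"rz":0,"hand":50},{"tx":30,"ty":0,"tz":0,"rx":0,"ry":0,"rz":0,"hand":50},{"tx":15,"ty":0,"tz":0,"rx":0,"ry":0,"rz":0,"hand":50},{"tx":4,"ty":0,"tz":0,"rx":0,"ry":0,"rz":0,"hand":50}]'
python3 -m pendant '[{"tx":0,"ty":0,"tz":0,"rx":0,"ry":0,"rz":0,"hand":50},{"tx":0,"ty":0,"tz":0,"rx":0,"ry":0,"rz":0,"hand":50}]'
python3 goal.py 530.3 363.9 78 93.8
python3 -c "
from h import *
cv2.imwrite('pics/w9.png',cams.capture('wrist')[:,:,::-1])"
```

```text
time: 11.6
ee_pos: [530.4, 364.1, 77.5]
tool_rot: [1.981, 1.57, -2.662]
force: [-0.2, -0.2, 0.0]
gripper_width: 50.0
time: 11.85
ee_pos: [530.8, 364.6, 78.9]
tool_rot: [-1.076, 1.569, 0.565]
force: [-0.7, 0.3, 0.6]
gripper_width: 50.1
t 11.85 pos [530.8 364.6  78.9] phi 94.1 q [ 0.54  0.63  1.36  0.    1.15 -1.1 ] w 50.1 F [-0.7  0.3  0.6]
d tool [ 0.9  0.6 -0.6] w [0.0047 0.0008 0.0015] | tilt tx [ 1.5e-03  9.0e-04 -1.0e+00]
world->tool: x [ 0.001 -0.997 -0.071] y [ 0.001 -0.071  0.997]
```

View pics/w9.png

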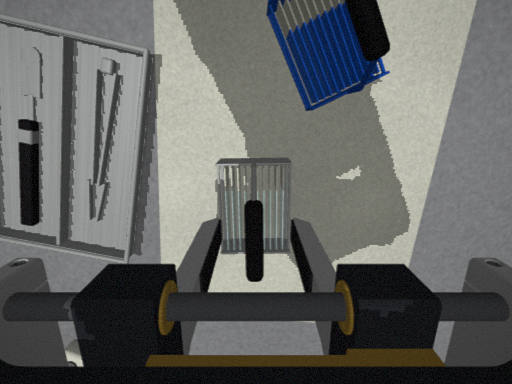

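The handle is centred and parallel in the jaws; closing and lifting.

```bash
python3 -m pendant '[{"tx":0.5,"ty":0,"tz":-0.5,"rx":0,"ry":0,"rz":0,"hand":5},{"tx":0,"ty":0,"tz":0,"rx":0,"ry":0,"rz":0,"hand":5},{"tx":0,"ty":0,"tz":0,"rx":0,"ry":0,"rz":0,"hand":5},{"tx":0,"ty":0,"tz":0,"rx":0,"ry":0,"rz":0,"hand":5},{"tx":0,"ty":0,"tz":0,"rx":0,"ry":0,"rz":0,"hand":5}]'
python3 -m pendant '[{"tx":-4,"ty":0,"tz":0,"rx":0,"ry":0,"rz":0,"hand":5},{"tx":-8,"ty":0,"tz":0,"rx":0,"ry":0,"rz":0,"hand":5},{"tx":-16,"ty":0,"tz":0,"rx":0,"ry":0,"rz":0,"hand":5},{"tx":-20,"ty":0,"tz":0,"rx":0,"ry":0,"rz":0,"hand":5},{"tx":-25,"ty":0,"tz":0,"rx":0,"ry":0,"rz":0,"hand":5}]'
python3 -m pendant '[{"tx":-30,"ty":0,"tz":0,"rx":0,"ry":0,"rz":0,"hand":5},{"tx":-30,"ty":0,"tz":0,"rx":0,"ry":0,"rz":0,"hand":5},{"tx":-25,"ty":0,"tz":0,"rx":0,"ry":0,"rz":0,"hand":5},{"tx":-12,"ty":0,"tz":0,"rx":0,"ry":0,"rz":0,"hand":5},{"tx":0,"ty":0,"tz":0,"rx":0,"ry":0,"rz":0,"hand":5}]'
python3 goal.py 437.3 -165.2 248 5.4
python3 - <<'E'
from h import *
for n in('wrist','scene'): cv2.imwrite(f'pics/{n}10.png',cams.capture(n)[:,:,::-1])
E
```

```text
time: 12.52
ee_pos: [530.4, 363.8, 77.1]
tool_rot: [2.462, 1.571, -2.179]
force: [0.2, -0.9, 0.1]
gripper_width: 11.9
time: 13.15
ee_pos: [530.4, 363.8, 152.0]
tool_rot: [-1.01, 1.57, 0.632]
force: [0.8, -0.4, -1.6]
gripper_width: 11.6
time: 13.78
ee_pos: [530.5, 363.9, 248.0]
tool_rot: [-1.089, 1.569, 0.553]
force: [-0.2, -0.3, -2.5]
gripper_width: 11.7
t 13.78 pos [530.5 363.9 248. ] phi 94.1 q [ 0.54  0.49  1.18  0.    1.47 -1.1 ] w 11.7 F [-0.2 -0.3 -2.5]
d tool [-5.000e-01  1.306e+02 -5.211e+02] w [1.5478e+00 1.4000e-03 5.0000e-04] | tilt tx [ 1.2e-03  7.0e-04 -1.0e+00]
world->tool: x [ 0.001 -0.997 -0.071] y [ 0.001 -0.071  0.997]
```

View pics/wrist10.png

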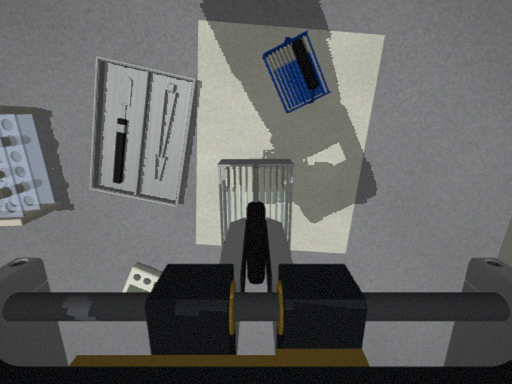

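View pics/scene10.png

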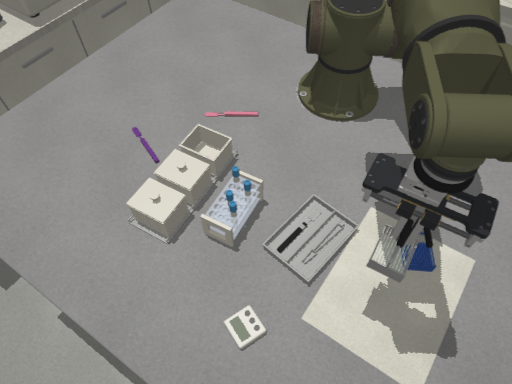

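```bash
python3 -m pendant '[{"tx":0,"ty":3,"tz":-12,"rx":0,"ry":0,"rz":0,"hand":5},{"tx":0,"ty":6,"tz":-24,"rx":0,"ry":0,"rz":0,"hand":5},{"tx":0,"ty":9,"tz":-36,"rx":0,"ry":0,"rz":0,"hand":5},{"tx":0,"ty":11,"tz":-44,"rx":0,"ry":0,"rz":0,"hand":5},{"tx":0,"ty":11,"tz":-44,"rx":0,"ry":0,"rz":0,"hand":5}]'
python3 -m pendant '[{"tx":0,"ty":11,"tz":-44,"rx":0,"ry":0,"rz":0,"hand":5},{"tx":0,"ty":11,"tz":-44,"rx":0,"ry":0,"rz":0,"hand":5},{"tx":0,"ty":11,"tz":-44,"rx":0,"ry":0,"rz":0,"hand":5},{"tx":0,"ty":11,"tz":-44,"rx":0,"ry":0,"rz":0,"hand":5},{"tx":0,"ty":11,"tz":-44,"rx":0,"ry":0,"rz":0,"hand":5}]'
python3 -m pendant '[{"tx":0,"ty":11,"tz":-44,"rx":0,"ry":0,"rz":0,"hand":5},{"tx":0,"ty":10,"tz":-39,"rx":0,"ry":0,"rz":0,"hand":5},{"tx":0,"ty":8,"tz":-32,"rx":0,"ry":0,"rz":0,"hand":5},{"tx":0,"ty":5,"tz":-20,"rx":0,"ry":0,"rz":0,"hand":5},{"tx":0,"ty":2,"tz":-6,"rx":0,"ry":0,"rz":0,"hand":5}]'
python3 goal.py 437.3 -165.2 248 5.4
```

```text
time: 14.5
ee_pos: [501.0, 199.4, 246.5]
tool_rot: [1.973, 1.57, -2.668]
force: [-0.2, -0.0, -1.7]
gripper_width: 11.6
time: 15.12
ee_pos: [461.5, -23.7, 246.7]
tool_rot: [1.565, 1.57, -3.076]
force: [0.3, -0.3, -1.0]
gripper_width: 11.8
time: 15.75
ee_pos: [435.9, -166.1, 246.7]
tool_rot: [1.137, 1.57, 2.777]
force: [0.3, 0.2, -1.4]
gripper_width: 11.4
t 15.75 pos [ 435.9 -166.1  246.7] phi 94.0 q [-0.44  0.09  1.7  -0.    1.36 -2.08] w 11.4 F [ 0.3  0.2 -1.4]
d tool [-1.3 -1.4  0.8] w [ 1.5461e+00 -3.0000e-04 -7.0000e-04] | tilt tx [-7.e-04  3.e-04 -1.e+00]
world->tool: x [-0.001 -0.998 -0.069] y [ 0.    -0.069  0.998]
```

```bash
python3 -m pendant '[{"tx":0,"ty":0,"tz":0,"rx":0.08,"ry":0,"rz":0,"hand":5},{"tx":0,"ty":0,"tz":0,"rx":0.15,"ry":0,"rz":0,"hand":5},{"tx":0,"ty":0,"tz":0,"rx":0.18,"ry":0,"rz":0,"hand":5},{"tx":0,"ty":0,"tz":0,"rx":0.18,"ry":0,"rz":0,"hand":5},{"tx":0,"ty":0,"tz":0,"rx":0.18,"ry":0,"rz":0,"hand":5}]'
python3 -m pendant '[{"tx":0,"ty":0,"tz":0,"rx":0.18,"ry":0,"rz":0,"hand":5},{"tx":0,"ty":0,"tz":0,"rx":0.18,"ry":0,"rz":0,"hand":5},{"tx":0,"ty":0,"tz":0,"rx":0.18,"ry":0,"rz":0,"hand":5},{"tx":0,"ty":0,"tz":0,"rx":0.14,"ry":0,"rz":0,"hand":5},{"tx":0,"ty":0,"tz":0,"rx":0.09,"ry":0,"rz":0,"hand":5}]'
python3 -m pendant '[{"tx":0,"ty":0,"tz":0,"rx":0,"ry":0,"rz":0,"hand":5},{"tx":0,"ty":0,"tz":0,"rx":0,"ry":0,"rz":0,"hand":5}]'
python3 goal.py 437.3 -165.2 165 5.4
python3 - <<'E'
from h import *
s=sense();im=cams.capture('wrist');print(s['qvel'].round(3))
np.save('w11.npy',np.r_[s['ee_pos'],s['tool_rot']])
cv2.imwrite('pics/w11.png',im[:,:,::-1])
for n in('top','scene'): cv2.imwrite(f'pics/{n}11.png',cams.capture(n)[:,:,::-1])
im=cv2.imread('pics/w11.png');cv2.imwrite('pics/w11a.png',cv2.resize(im[90:300,180:330],None,fx=2.8,fy=2.8,interpolation=2))
im=cv2.imread('pics/scene11.png');cv2.imwrite('pics/s11a.png',cv2.resize(im[40:200,130:290],None,fx=3.7,fy=3.7,interpolation=2))
E
```

```text
time: 16.38
ee_pos: [436.5, -164.6, 246.9]
tool_rot: [1.611, 1.57, 2.478]
force: [0.8, 0.3, -1.5]
gripper_width: 11.7
time: 17.0
ee_pos: [436.5, -164.6, 246.9]
tool_rot: [2.423, 1.57, 2.522]
force: [-0.3, -0.4, -2.3]
gripper_width: 11.5
time: 17.25
ee_pos: [436.7, -164.9, 247.0]
tool_rot: [2.248, 1.571, 2.352]
force: [-0.7, -0.3, -2.5]
gripper_width: 11.6
t 17.25 pos [ 436.7 -164.9  247. ] phi 6.0 q [-0.44  0.09  1.7   0.    1.36 -0.54] w 11.6 F [-0.7 -0.3 -2.5]
d tool [82.  -0.4  0.6] w [ 0.0101 -0.0001 -0.0001] | tilt tx [-1.e-04  1.e-04 -1.e+00]
world->tool: x [-0.    -0.104  0.995] y [0.    0.995 0.104]
[-0.002  0.001 -0.005 -0.    -0.     0.005]
```

View pics/w11a.png

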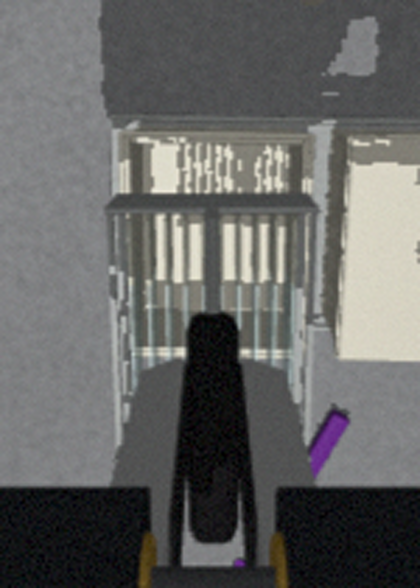

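View pics/s11a.png

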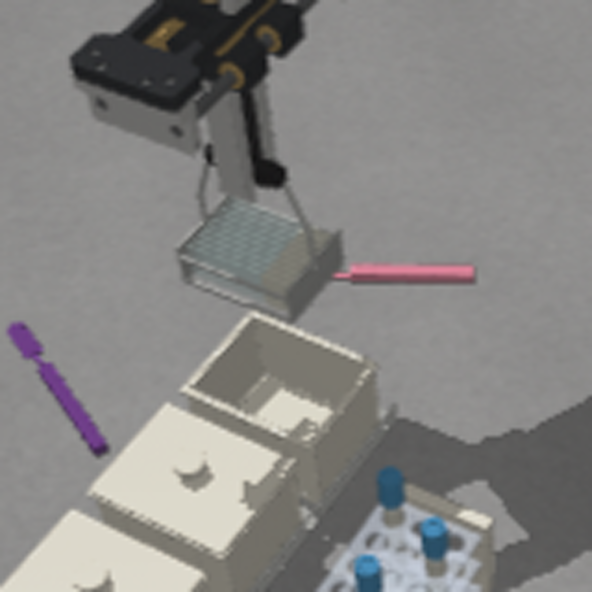

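View pics/top11.png

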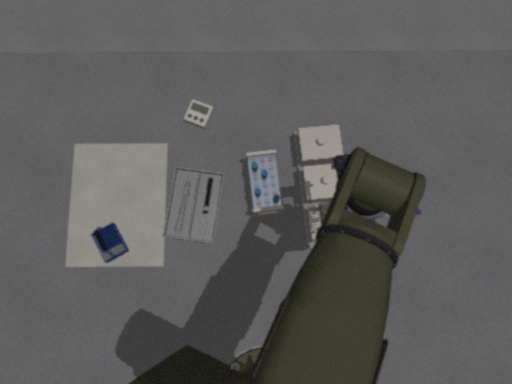

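Run:
```python
from h import *
a=np.load('w11.npy');C=cam('wrist',{'ee_pos':a[:3],'tool_rot':a[3:]})
f=lambda p:(180+p[0]/2.8-.4,90+p[1]/2.8-.4)
z=a[2]
ang=lambda d:np.rad2deg(np.arctan2(d[1],d[0])).round(2)
H=onz(C,[f((213,312)),f((215,545))],z+17);print('handle ends',H.round(1),H.mean(0).round(1),np.linalg.norm(H[0]-H[1]),ang(H[0]-H[1]))
P=onz(C,[f((107,209)),f((318,207))],z-77+30);print('plate',P.round(1),P.mean(0).round(1),np.linalg.norm(P[1]-P[0]),ang(P[1]-P[0]))
t=np.deg2rad(6+90);u=np.array([np.cos(t),np.sin(t)]);print('rack centre',P.mean(0)[:2]-42*u)
print('dish far rim corners',onz(C,[f((118,128)),f((313,133))],72).round(1))
# scene check of plate corners
S=cam('scene');im=cv2.imread('pics/scene11.png')
g=lambda p:(130+p[0]/3.7-.4,40+p[1]/3.7-.4)
for n,w,s in [('L far',(107,209),(343,230)),('R',(318,207),(290,318))]:
    pass
print('scene bottom corners at z-77', onz(S,[g((290,320)),g((342,262)),g((183,285))],z-77).round(1))
print('scene pt tri plate-left', tri(C,f((107,209)),S,g((341,232))), 'plate-right',tri(C,f((318,207)),S,g((288,292))))
```

```text
handle ends [[ 433.7 -134.8  264. ]
 [ 440.2 -192.5  264. ]] [ 436.9 -163.7  264. ] 58.06522344713096 96.46
plate [[ 401.4 -127.   200. ]
 [ 463.1 -119.9  200. ]] [ 432.2 -123.4  200. ] 62.082273538549586 6.55
rack centre [ 436.63123307 -165.19361288]
dish far rim corners [[ 387.9 -113.8   72. ]
 [ 476.2 -106.7   72. ]]
scene bottom corners at z-77 [[ 460.5 -124.   170. ]
 [ 400.4 -128.5  170. ]
 [ 474.9 -201.3  170. ]]
scene pt tri plate-left (array([ 400.6745425 , -127.10301267,  196.93680528]), np.float64(1.126200493233974)) plate-right (array([ 463.08796415, -119.8172566 ,  199.07508039]), np.float64(0.5170378442172433))
```

Rack level, centred within ~1 mm over the dish, 1° off in yaw. Small corrections, then lower.

```bash
python3 -m pendant '[{"tx":15,"ty":-0.4,"tz":0.6,"rx":0.014,"ry":0,"rz":0,"hand":5},{"tx":25,"ty":0,"tz":0,"rx":0,"ry":0,"rz":0,"hand":5},{"tx":22,"ty":0,"tz":0,"rx":0,"ry":0,"rz":0,"hand":5},{"tx":13,"ty":0,"tz":0,"rx":0,"ry":0,"rz":0,"hand":5},{"tx":7,"ty":0,"tz":0,"rx":0,"ry":0,"rz":0,"hand":5}]'
python3 -m pendant '[{"tx":0,"ty":0,"tz":0,"rx":0,"ry":0,"rz":0,"hand":5},{"tx":0,"ty":0,"tz":0,"rx":0,"ry":0,"rz":0,"hand":5},{"tx":0,"ty":0,"tz":0,"rx":0,"ry":0,"rz":0,"hand":5}]'
python3 goal.py 437.3 -165.2 164.5 5.2
python3 - <<'E'
from h import *
s=sense();im=cams.capture('wrist');print(s['qvel'].round(3))
np.save('w12.npy',np.r_[s['ee_pos'],s['tool_rot']])
cv2.imwrite('pics/w12.png',im[:,:,::-1])
cv2.imwrite('pics/scene12.png',cams.capture('scene')[:,:,::-1])
im=cv2.imread('pics/w12.png');cv2.imwrite('pics/w12a.png',cv2.resize(im[90:300,170:340],None,fx=2.8,fy=2.8,interpolation=2))
im=cv2.imread('pics/scene12.png');cv2.imwrite('pics/s12a.png',cv2.resize(im[60:220,130:290],None,fx=3.7,fy=3.7,interpolation=2))
E
```

```text
time: 18.02
ee_pos: [437.3, -165.5, 164.3]
tool_rot: [2.647, 1.57, 2.735]
force: [0.7, 0.4, -0.9]
gripper_width: 11.7
time: 18.4
ee_pos: [437.7, -165.6, 165.6]
tool_rot: [-0.5, 1.57, -0.412]
force: [0.6, 0.5, -1.6]
gripper_width: 11.8
t 18.4 pos [ 437.7 -165.6  165.6] phi 5.0 q [-0.44  0.17  1.8   0.    1.17 -0.53] w 11.8 F [ 0.6  0.5 -1.6]
d tool [ 1.1  0.5 -0.3] w [-0.0028  0.0008  0.0005] | tilt tx [ 9.e-04 -4.e-04 -1.e+00]
world->tool: x [ 0.001 -0.088  0.996] y [-0.     0.996  0.088]
[ 0.     0.001  0.001 -0.001  0.    -0.001]
```

View pics/w12a.png

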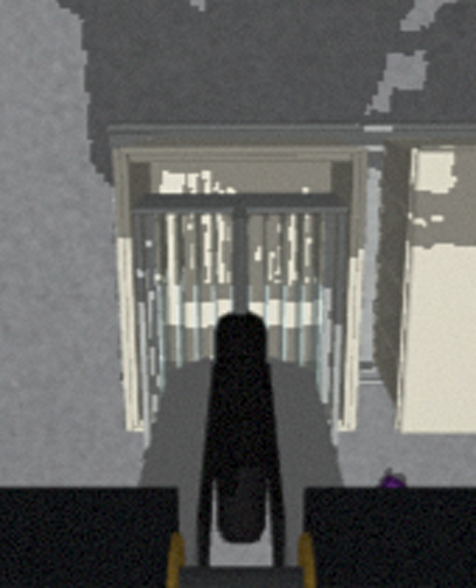

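View pics/s12a.png

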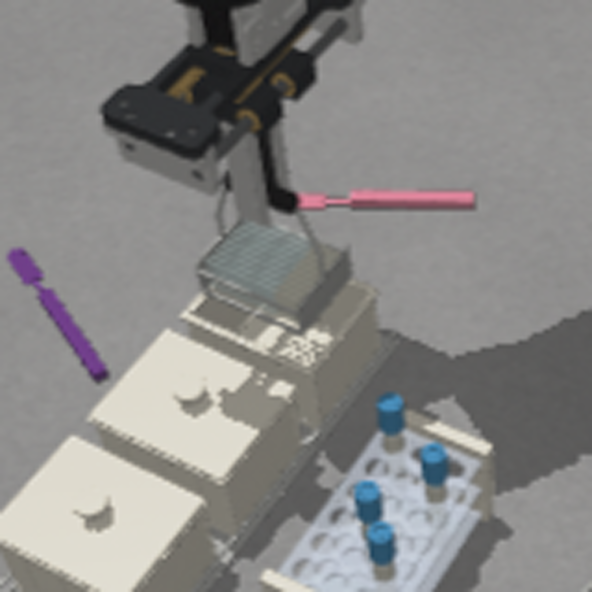

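View pics/scene12.png

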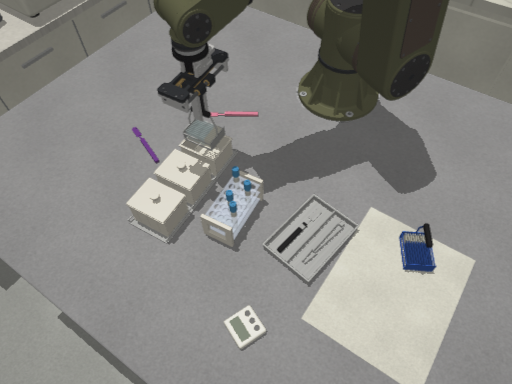

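Compare dish rim and rack in this same image, so camera calibration errors cancel.

Run:
```python
from h import *
a=np.load('w12.npy');C=cam('wrist',{'ee_pos':a[:3],'tool_rot':a[3:]})
f=lambda p:(170+p[0]/2.8-.4,90+p[1]/2.8-.4)
z=a[2];ang=lambda d:np.rad2deg(np.arctan2(d[1],d[0])).round(2)
P=onz(C,[f((132,210)),f((350,210))],z-77.2+30);u=np.array([np.cos(np.deg2rad(95.2)),np.sin(np.deg2rad(95.2))])
print('plate',P.round(1),ang(P[1]-P[0]),np.linalg.norm(P[1]-P[0]),'rack c',(P.mean(0)[:2]-42*u).round(1))
D=onz(C,[f((113,151)),f((367,151)),f((354,431)),f((127,431))],72)
print('dish',D.round(1),D.mean(0).round(1),ang(D[1]-D[0]),ang(D[2]-D[1])+90,np.linalg.norm(D[1]-D[0]),np.linalg.norm(D[2]-D[1]))
print('dish from far edge',(D[:2].mean(0)[:2]-55*u).round(1),'underside',z-77.2)
```

```text
plate [[ 402.1 -127.5  118.4]
 [ 466.1 -121.9  118.4]] 5.05 64.23756220798577 rack c [ 437.9 -166.5]
dish [[ 388.4 -116.1   72. ]
 [ 476.9 -108.3   72. ]
 [ 486.3 -215.7   72. ]
 [ 398.3 -223.5   72. ]] [ 437.5 -165.9   72. ] 5.05 5.0 88.83752903198388 107.77231828908853
dish from far edge [ 437.7 -167. ] underside 88.44836604333484
```

```bash
python3 -c "
from h import *
from cell import order
s=sense();print(s['time'],s['ee_pos'],s['qvel'].round(3),s['gripper_width'],s['force'])
print(order.sign_off())"
```

```text
18.5 [ 437.57708513 -165.58336664  165.46604346] [-0.001  0.002  0.004  0.    -0.001 -0.   ] 11.831561487200084 [ 0.14540995  0.00686739 -1.79754795]
the job is handed in; nothing more can be done
None
```

I moved the spatula into the tray's empty compartment, lying flat and lengthwise. I then carried the slide rack over the tubes to the open dish and handed in at 18.5 s, still holding it there.

**Last checks before handing in:**
- **Position:** rack and dish centres agreed to about 0.6 mm, both measured in the same wrist picture.
- **Turn:** both lie at about 5.0°.
- **Height:** the rack's underside is about 16 mm above the rim, using the given 72 mm rim height. Two-view measurements of the rim came out lower, at 67–70 mm, so the gap may be up to 5 mm larger.
- **Steadiness:** the tool was upright to within about 0.1° and the joints were at rest. The force reading was about 1.8 N downward, close to the rack's weight, so I saw no sign of it touching anything.
- **Everything else:** by eye, the last scene picture shows the tubes, lids, forceps, timer and blue rack where they were. I did not measure them again.

One measurement varied more than the rest: estimates of the dish centre along y ranged from about −164 to −167 mm, compared with 7.5 mm of clearance on each side.

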